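# Tuck the trunking lid under the stepped cover and hold it down

## Robot

A 6-joint arm with a two-finger parallel gripper is mounted at the origin on the work surface. World frame = base frame: x ahead of the robot, y to its left, z up, the work surface at z = 0. Lengths are in mm, angles in rad, forces in N, time in s.
With the tool pointing down it reaches from about 275 to 750 mm from the base axis. Payload 10.2 kg.
Tool frame: the origin (TCP) lies at the very end of the fingers, on their centre line; the grasp point (between the pads) lies 19 mm behind it; z points along the fingers, y is the direction in which the jaws open and shut (so a half turn about z gives the same grasp; the last joint's range is limited). The gripper opens to 85 mm and grips with 20 to 120 N. Pads are 22 mm wide; open, the fingers measure 114 mm over their backs; the gripper's body (76 mm by 85 mm) begins 54 mm behind the grasp point. The pads swing forward as they close: fully open they stand 13 mm farther back than shut.
Start: joints at [1.013, 0.313, 1.498, -0, 1.331, -0.223], TCP at [172.517, 495.851, 206.494] pointing down, gripper open.
Joint ranges: [-2.94, 2.94], [-0.97, 2.17], [0.19, 2.56], [-1.23, 4.37], [0.02, 3.11], [-2.88, 2.88]. Speed limits (rad/s): [2.39, 2.39, 3.01, 3.14, 3.14, 3.14].

## Interface

Orientations are given as a rotation vector (axis times angle).
In Python, from rig import env gives the robot as it stands. The module is installed in compiled form; this text tells all that it offers. Calls block until the motion is done:
- env.goto(position, orientation): joint-space move of the TCP to a pose.
- env.move_linear(position, velocity=150, frame=None): straight line of the TCP; frame=None keeps the orientation; velocity is the mean speed in mm/s.
- env.move_j(angles): joint-space move.
- env.grip(opening): finger opening in mm; the grip force is fixed at half the most; returns when the fingers have stopped.
- env.hold(seconds).
- env.inverse_kinematics(position, orientation): joint angles nearest the present ones, or None.
- env.grab_frame(name): name is "scene" or "side" or "wrist"; returns the picture (384x512x3 uint8, red, green, blue); there is no depth.
- env.get_calibration(name): a dict with "vertical_fov" (degrees; the focal length in pixels is half the picture's height over the tangent of half this angle, whatever the lens; pixels are square), "cx", "cy" (the principal point, pixels), "dist_coeffs" ([k1, k2, p1, p2, k3] as OpenCV has them; the pictures are not rectified), "camera_from_world" (4x4, takes a point from world to camera coordinates); the wrist camera has in their place "T_tool_cam" (4x4, takes a point from camera to tool coordinates, whose origin is the TCP and whose axes are the flange's). Camera axes: x right, y down, z forward; pixel columns grow to the right and rows downward; lengths in mm; the calibration is good to about 2 mm. A picture is of the moment at which its call begins: read the wrist's pose just before it. get_calibration takes no time and is no camera call.
A pose or a line that the arm cannot do raises env.Unreachable and nothing moves.
- env.finish_job(): hands the job in, once; it reports no verdict.
Readings, each from a call of its own:
- env.read_clock(): time.
- env.read_joint_pos(): joint angles.
- env.read_joint_velocities(): joint speeds.
- env.read_tau(): joint torques, N m.
- env.read_eef_pos(): TCP position.
- env.read_eef_rot(): TCP orientation.
- env.read_contact_force(): force on the tool from outside, world axes, zero at the start.
- env.read_moment(): the same for the moment, N m.
- env.read_gripper_width(): finger opening in mm.
Only numpy, scipy, OpenCV 4.12 (cv2) and the standard library are available. Lean on these libraries where they do the work, as an engineer would, in place of code of your own. Each camera call takes 0.05 s, during which the arm holds its last target.

## Task

Close the open stretch of the bench trunking: pick up the loose lid, lay it over the trunking and slide one end about 20 mm under the raised edge of the stepped cover, which is left or right of the opening with the socket box at the other end. The stepped cover only rests there, so do not lift or push it, and leave the other things on the bench where they are. Finish still holding the lid pressed firmly (10 N or more) down flat on the trunking, as if a colleague were about to put the screws in: do not let go at the end.

Things in the scene. Friction and masses are not known exactly. Their poses are not given: they have to be found in the camera images.
- trunking: Grey steel cable trunking fixed on the bench: a straight open-topped trough 48 mm wide, 628 long, 45 high, with a flat 10 mm wide rim along each side, cables inside. Origin: centre of its underside, on the bench; y runs along its length (about to the robot's left), x across, z up. Lids lie on the rims, 45 mm above the origin. Place and yaw vary.
- stepped_cover: Light grey steel cover 60 mm wide, 170 long (y), 0.28 kg, lying loose on the trunking left or right of the opening. The middle 100 mm rests on the rims, with side lips; the last 35 mm at each end are stepped up: underside 6 mm above the rims, 32 mm deep from edge to step. Sheet 3 mm. Origin: underside centre of the middle part, at rim height; axes as the trunking's.
- lap_left (a point): Middle of the underside of the stepped cover's raised edge at its +y end (85 mm from its origin), 6 mm above the rims.
- lap_right (a point): Middle of the underside of the stepped cover's raised edge at its -y end (85 mm from its origin), 6 mm above the rims.
- socket_box: Grey box with two round mains sockets, 64 mm wide, 150 long (y), 33 high, fixed on the trunking at the other end of the opening. Origin: centre of its underside, at rim height; axes as the trunking's. From it to the raised edge the opening is 180 to 220 mm; what is left over stays open for leads.
- lid: Loose light grey steel lid lying right way up on the bench, 0.24 kg, both ends alike: plate 60 mm wide (x), 150 long (y), 3 thick; along each long side a lip 2 mm thick, 13 deep, 80 long, stopping 35 mm short of the ends. Origin: centre of the plate's underside, 13 mm above the lips' feet. In place the plate lies on the rims, the lips outside the trough with 4 mm play each side.
- lid_end_a (a point): Middle of the lid's end edge at its +y end, plate underside, 75 mm from the lid's origin.
- lid_end_b (a point): Middle of the lid's end edge at its -y end, plate underside, 75 mm from the lid's origin.
- screwdriver: Black-handled screwdriver lying on the bench, bystander.
- tip_box: Pipette tip box 120 x 80 x 63 mm, dark blue with a clear lid, bystander. Origin at the centre of its underside.
- reagent_jar: Brown glass jar 50 mm across, 70 mm high, on the far side of the trunking, bystander. Origin at the centre of its underside.
Things that resemble listed ones, but are neither listed nor needed, are in the scene too. What is shaped like the stepped_cover but green is not meant. What is shaped like the lid but purple is not meant.

How it is judged (in metres and radians):
On the way, in this order (a step that is already met when the one before it is completed fails the run):
1. the lid is carried clear of the bench (height (world z) of lid above 0.04 m and contact force between the fingers and lid above 1 N), for 0.2 s.
2. one end of the lid is under the raised edge of the stepped cover (((y of stepped_cover in the frame of trunking above 0 m and y of lid_end_a in the frame of stepped_cover between -0.075 and -0.054 m) or (y of stepped_cover in the frame of trunking below 0 m and y of lid_end_a in the frame of stepped_cover between 0.054 and 0.075 m) or (y of stepped_cover in the frame of trunking above 0 m and y of lid_end_b in the frame of stepped_cover between -0.075 and -0.054 m) or (y of stepped_cover in the frame of trunking below 0 m and y of lid_end_b in the frame of stepped_cover between 0.054 and 0.075 m)) and y of lid in the frame of trunking between -0.12 and 0.12 m and z of lid in the frame of trunking between 0.042 and 0.05 m), for 0.2 s.
At the end, for the whole second after the job is handed in: The lid lies flat and straight on the rims (3 mm, 0.03 rad tilt, 0.08 rad yaw, 8 mm sideways), one end 10 to 31 mm under the bay-side raised edge of the stepped cover, and the fingers still touch it and press it on the trunking with over 7 N, its own weight (at most 3 N) included (((y of stepped_cover in the frame of trunking above 0 m and y of lid_end_a in the frame of stepped_cover between -0.075 and -0.054 m) or (y of stepped_cover in the frame of trunking below 0 m and y of lid_end_a in the frame of stepped_cover between 0.054 and 0.075 m) or (y of stepped_cover in the frame of trunking above 0 m and y of lid_end_b in the frame of stepped_cover between -0.075 and -0.054 m) or (y of stepped_cover in the frame of trunking below 0 m and y of lid_end_b in the frame of stepped_cover between 0.054 and 0.075 m)) and y of lid in the frame of trunking between -0.12 and 0.12 m and z of lid in the frame of trunking between 0.042 and 0.0475 m and x of lid in the frame of trunking between -0.008 and 0.008 m and angle between lid's own z axis and vertical below 0.03 rad and angle between the y axis of lid and the y axis of trunking, either way round below 0.08 rad and contact force between lid and trunking above 7 N and contact force between the fingers and lid above 2 N); the arm keeps its last pose, push and grip.
It fails at once if the stepped cover is lifted: a raised edge goes up by more than 3.5 mm (z of any of lap_left, lap_right in the frame of trunking above 0.0545 m).
It fails at once if the stepped cover is pushed more than 10 mm (distance of stepped_cover from where it was at the start of the episode above 0.01 m).
It fails at once if a bystander is moved more than 25 mm (distance of any of screwdriver, tip_box, reagent_jar from where it was at the start of the episode above 0.025 m).
It also fails if it takes over 38 s, if anything falls off the work surface, if the arm or the gripper's body presses on something with over 40 N, if the wrist force passes 120 N, or if a joint passes its speed limit or range.

## Working session

There is one attempt and no reset: what is moved stays moved. The work goes in short steps, each a Python script; the robot and the scene stay as the last script left them, time stands still between calls to the robot, and variables do not carry over. Pictures are saved under pics/ and viewed, and the job is handed in when it is done.

```bash
ls; mkdir -p pics
python3 - <<'E'
from rig import env
import cv2,numpy as np
for n in ["scene","side","wrist"]:
    im=env.grab_frame(n); cv2.imwrite(f"pics/{n}0.png",cv2.cvtColor(im,cv2.COLOR_RGB2BGR))
    c=env.get_calibration(n); print(n,{k:np.round(v,4).tolist() for k,v in c.items()})
print(env.read_clock(),env.read_eef_pos(),env.read_eef_rot(),env.read_gripper_width())
E
```

```text
pics
scene {'vertical_fov': 54.6007, 'cx': 253.1995, 'cy': 189.0422, 'dist_coeffs': [-0.0423, 0.0, 0.0, 0.0, 0.0], 'camera_from_world': [[0.6704, 0.7417, 0.0194, -357.8418], [0.5365, -0.4665, -0.7032, -243.5626], [-0.5125, 0.4819, -0.7107, 1259.4104], [0.0, 0.0, 0.0, 1.0]]}
side {'vertical_fov': 42.6297, 'cx': 256.1505, 'cy': 192.8149, 'dist_coeffs': [-0.183, 0.0, 0.0, 0.0, 0.0], 'camera_from_world': [[0.8662, -0.4996, -0.0026, -444.7644], [-0.2797, -0.4804, -0.8312, 214.4622], [0.414, 0.7208, -0.5559, 1099.0816], [0.0, 0.0, 0.0, 1.0]]}
wrist {'vertical_fov': 58.0042, 'cx': 259.1888, 'cy': 198.8722, 'dist_coeffs': [-0.0967, 0.0, 0.0, 0.0, 0.0], 'T_tool_cam': [[-0.0007, -0.9623, -0.2718, 68.6233], [1.0, -0.0006, -0.0003, -0.6701], [0.0002, -0.2718, 0.9623, -166.4993], [0.0, 0.0, 0.0, 1.0]]}
0.15 [172.40658883 495.66868383 206.1107937 ] [-5.23306341e-01 -3.09739614e+00  1.32858463e-03] 85.29880719588071
```

View pics/scene0.png

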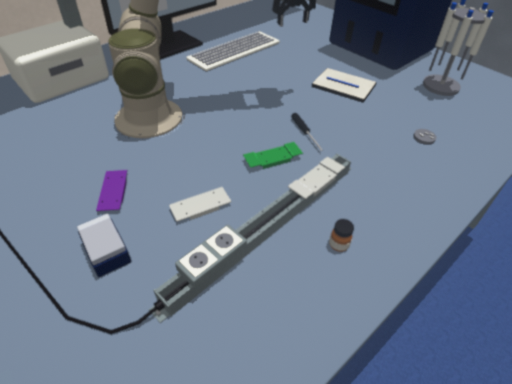

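View pics/side0.png

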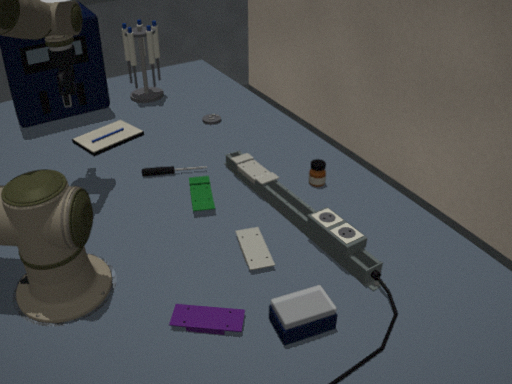

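View pics/wrist0.png

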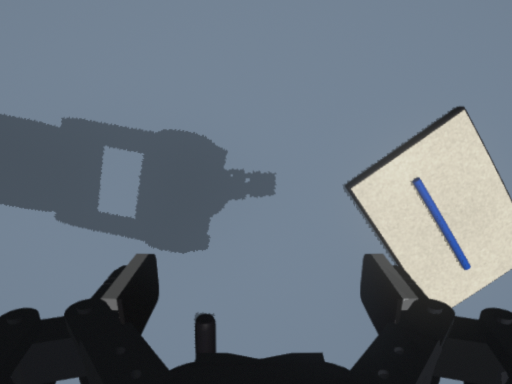

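The scene view shows two lid-shaped plates: an off-white one at (200,204) and a purple one at (113,190). It also shows two stepped covers: light grey on the trunking at (318,178) and green at (273,156). The light plate and the light cover fit the description. I'll confirm that in a crop and measure them.

```bash
cat > h.py <<'E'
import numpy as np, cv2
from scipy.spatial.transform import Rotation as R
def K(c,h=384):
    f=h/2/np.tan(np.radians(c["vertical_fov"])/2)
    return np.array([[f,0,c["cx"]],[0,f,c["cy"]],[0,0,1]])
def cam(env,name,pos=None,rot=None):
    c=env.get_calibration(name)
    if name=="wrist":
        T=np.eye(4);T[:3,:3]=R.from_rotvec(rot).as_matrix();T[:3,3]=pos
        M=T@np.array(c["T_tool_cam"])
    else: M=np.linalg.inv(np.array(c["camera_from_world"]))
    return K(c),np.array(c["dist_coeffs"]),M
def ray(cm,px):
    k,d,M=cm
    p=cv2.undistortPoints(np.array(px,float).reshape(-1,1,2),k,d).reshape(-1,2)
    v=np.c_[p,np.ones(len(p))]@M[:3,:3].T
    return M[:3,3],v
def onplane(cm,px,z):
    o,v=ray(cm,px); t=(z-o[2])/v[:,2]
    return o+v*t[:,None]
def proj(cm,X):
    k,d,M=cm; W=np.linalg.inv(M)
    return cv2.projectPoints(np.array(X,float).reshape(-1,3),cv2.Rodrigues(W[:3,:3])[0],W[:3,3],k,d)[0].reshape(-1,2)
def maxvol(mask):
    n,l,s,c=cv2.connectedComponentsWithStats(mask.astype(np.uint8))
    return n,l,s,c
E
python3 - <<'E'
from rig import env
from h import *
for n,seedl in (("scene",(200,204)),("side",(254,249))):
    im=cv2.cvtColor(cv2.imread(f"pics/{n}0.png"),cv2.COLOR_BGR2RGB); cm=cam(env,n)
    print(n,"lid px",im[seedl[1],seedl[0]], "bench", im[230,150])
    d=im[...,0].astype(int)-im[...,2]
    m=(d>-12)&(im[...,0]>120)
    N,l,s,c=maxvol(m)
    for i in range(1,N):
        if s[i,4]>150:
            r=cv2.minAreaRect(np.argwhere(l==i)[:,::-1].astype(np.float32))
            print(i,s[i],c[i].round(1),'z16',onplane(cm,[c[i]],16)[0].round(1),'z48',onplane(cm,[c[i]],48)[0].round(1))
            if l[seedl[1],seedl[0]]==i:
                b=cv2.boxPoints(r); print(b.round(1).tolist()); P=onplane(cm,b,16); print(P.round(1), np.linalg.norm(np.roll(P,-1,0)-P,axis=1))
    x0,y0=(90,140) if n=="scene" else (160,140)
    cv2.imwrite(f"pics/{n}crop.png",cv2.resize(cv2.imread(f"pics/{n}0.png")[y0:y0+180,x0:x0+260],None,fx=3,fy=3,interpolation=cv2.INTER_CUBIC))
E
```

```text
scene lid px [213 213 205] bench [126 142 163]
1 [   0    0  111  101 7095] [46.9 39.2] z16 [-823.6  -35.5   16. ] z48 [-741.3  -54.3   48. ]
2 [173   0  77  23 391] [210.2   8.8] z16 [-639.7  754.9   16. ] z48 [-565.6  700.7   48. ]
3 [120   7  22  23 312] [130.  20.] z16 [-773.7  358.7   16. ] z48 [-693.6  322.3   48. ]
10 [453  15  21  39 162] [462.2  33.5] z16 [ 377.1 1527.8   16. ] z48 [ 405.7 1439.    48. ]
14 [ 187   31   93   40 1351] [232.1  50.7] z16 [-181.2  523.2   16. ] z48 [-127.6  479.4   48. ]
17 [117  49  38  12 177] [135.5  54.2] z16 [-420.1  191.2   16. ] z48 [-355.8  162.3   48. ]
18 [313  68  63  31 952] [345.   82.9] z16 [306.7 679.3  16. ] z48 [338.5 628.5  48. ]
35 [154 111  29  24 334] [168.5 122.5] z16 [91.1 25.9 16. ] z48 [132.5   4.3  48. ]
43 [ 288  157   57   42 1052] [316.7 177.5] z16 [583.6 194.6  16. ] z48 [603.  165.5  48. ]
44 [ 170  187   61   34 1058] [199.1 203.6] z16 [ 447.8 -112.    16. ] z48 [ 473.3 -127.4   48. ]
[[168.6999969482422, 204.10000610351562], [225.10000610351562, 185.3000030517578], [230.89999389648438, 202.6999969482422], [174.5,
[... 713 characters left out ...]
-104.5   16. ] z48 [ 640.2 -137.9   48. ]
11 [330 223  34  21 232] [346.4 232.8] z16 [ 671.7 -182.9   16. ] z48 [ 643.4 -213.1   48. ]
12 [236 227  39  42 968] [254.4 247.7] z16 [ 441.9 -115.5   16. ] z48 [ 423.2 -148.5   48. ]
[[234.8000030517578, 230.89999389648438], [257.5, 221.8000030517578], [274.29998779296875, 263.8999938964844], [251.60000610351562, 273.0]]
[[ 431.7  -33.4   16. ]
 [ 500.7  -29.3   16. ]
 [ 453.1 -189.4   16. ]
 [ 392.1 -189.7   16. ]] [ 69.1390564  167.06202884  61.05800964 161.23566801]
13 [ 89 255  22  22 189] [ 99.7 265.4] z16 [92.   8.6 16. ] z48 [ 87.8 -29.5  48. ]
14 [ 272  285   64   38 1410] [303.  303.4] z16 [ 439.8 -327.5   16. ] z48 [ 421.1 -351.7   48. ]
```

View pics/scenecrop.png

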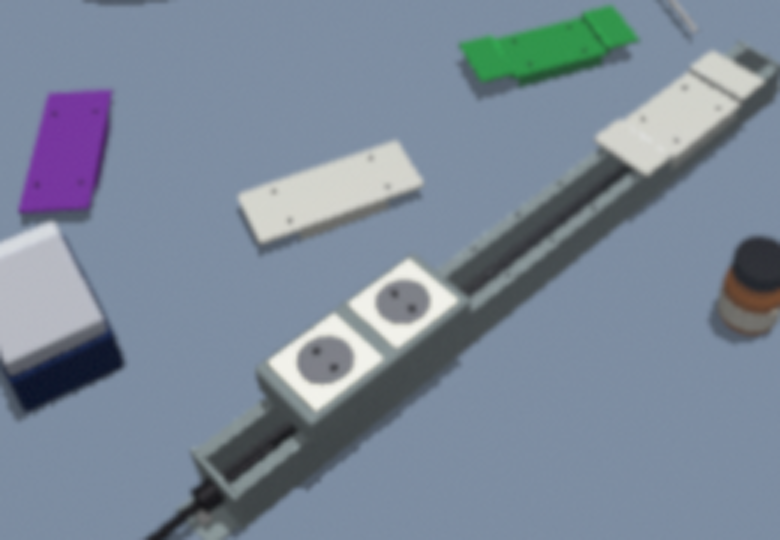

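View pics/sidecrop.png

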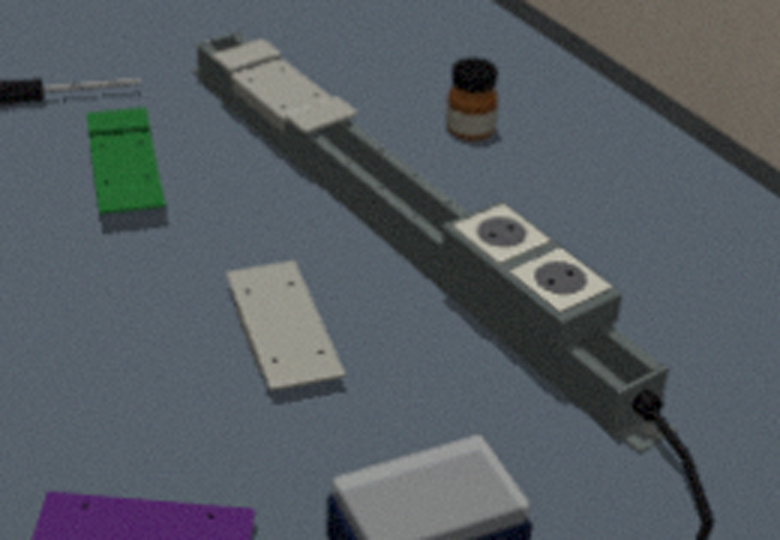

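The crops show the off-white plain plate at scene (200,204), about 150 x 60 with four holes, which is the loose lid. The light grey cover with raised ends lies on the trunking at (318,178). It is at the +y end and the socket box is at -y. The purple plate and green cover are decoys. Next I'll look at the bay and the lid from above with the wrist camera.

```bash
cat >> h.py <<'E'
def down(a): return (R.from_euler('z',a)*R.from_euler('x',np.pi)).as_rotvec()
def shot(env,name):
    p,r=env.read_eef_pos(),env.read_eef_rot()
    im=env.grab_frame("wrist"); cv2.imwrite(f"pics/{name}.png",cv2.cvtColor(im,cv2.COLOR_RGB2BGR))
    np.savez(f"pics/{name}.npz",p=p,r=r); return im,cam(env,"wrist",p,r)
def load(env,name):
    d=np.load(f"pics/{name}.npz"); return cv2.cvtColor(cv2.imread(f"pics/{name}.png"),cv2.COLOR_BGR2RGB),cam(env,"wrist",d["p"],d["r"])
E
python3 - <<'E'
from rig import env
from h import *
env.goto([590,30,250],down(np.pi/2)); im,_=shot(env,"w1"); print(env.read_clock(),env.read_eef_pos())
env.goto([446,-113,200],down(np.radians(74))); im,_=shot(env,"w2"); print(env.read_clock(),env.read_eef_pos(),env.read_contact_force())
E
```

```text
2.4417 [589.8827536   30.8908076  250.02157557]
3.3417 [ 447.05239758 -112.54655826  200.49944075] [-0.41799387  0.3093683  -0.05786148]
```

View pics/w1.png

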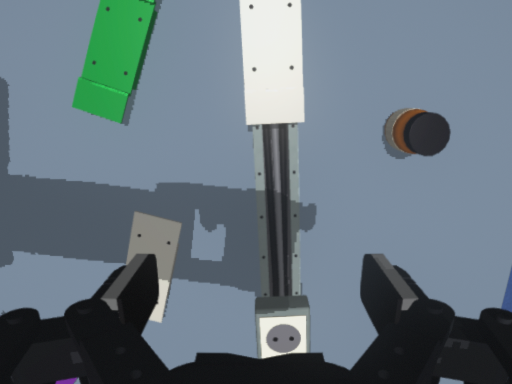

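View pics/w2.png

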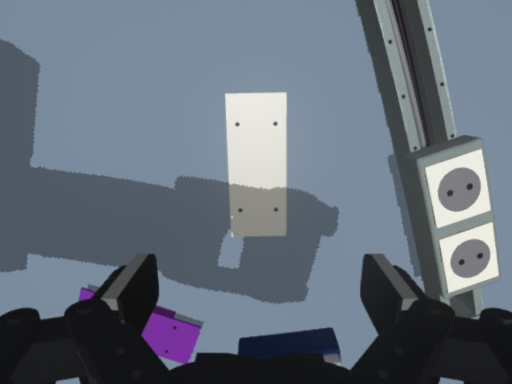

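w1 shows the raised cover edge at row ~124 (cols 247–304), the trunking rims at cols ~253–299 and the socket box end at row ~297. w2 shows the whole lid at cols 225–287, rows 93–236. Next I'll extract the edges as lines.

Run:
```python
from rig import env
from h import *
im,cm=load(env,"w2")
d=im[...,0].astype(int)-im[...,2]
m=((d>-5)&(im[...,0]>90)).astype(np.uint8)
N,l,s,c=maxvol(m); i=l[150,255]; print(s[i])
mm=cv2.morphologyEx((l==i).astype(np.uint8),cv2.MORPH_OPEN,np.ones((5,5)))
# edge lines by fitting per row/col
ys=np.arange(105,228); L=[];Rr=[]
for y in ys:
    x=np.flatnonzero(mm[y]); L.append((x[0]-.5,y)); Rr.append((x[-1]+.5,y))
xs=np.arange(240,280); T=[];B=[]
for x in xs:
    y=np.flatnonzero(mm[:,x]); T.append((x,y[0]-.5)); B.append((x,y[-1]+.5))
W=[onplane(cm,e,16)[:,:2] for e in (L,Rr,T,B)]
for n,w in zip("LRTB",W):
    v=cv2.fitLine(w.astype(np.float32),cv2.DIST_HUBER,0,.01,.01).ravel(); print(n,np.median(w,0).round(1),"ang",np.degrees(np.arctan2(v[1],v[0])).round(2))
# local frame
a=np.radians(74)
print("s corners", [ (np.median(w@[np.cos(a),np.sin(a)]).round(1),np.median(w@[np.sin(a),-np.cos(a)]).round(1)) for w in W])
# bay
im,cm=load(env,"w1"); g=cv2.cvtColor(im,cv2.COLOR_RGB2GRAY).astype(int)
for y in (135,150,175,190,215,240,265,285): print(y, g[y,245:306].tolist()) if y in(150,265) else None
print("col270 rows110-140",g[110:140,260].tolist()); print("col262 rows 280-325",g[280:325,262].tolist())
```

```text
[ 225   93   62  143 8261]
L [ 417.1 -100. ] ang 75.05
R [ 474.3 -116.4] ang 75.13
T [468.7 -38.9] ang -15.97
B [ 427.6 -182.6] ang -16.0
s corners [(np.float64(18.8), np.float64(428.8)), (np.float64(18.8), np.float64(488.1)), (np.float64(91.8), np.float64(461.3)), (np.float64(-57.6), np.float64(461.4))]
150 [139, 138, 139, 138, 138, 139, 139, 139, 146, 154, 156, 154, 154, 153, 153, 153, 151, 140, 104, 69, 55, 58, 61, 60, 55, 61, 78, 92, 105, 118, 130, 134, 121, 104, 76, 57, 56, 63, 63, 56, 55, 61, 73, 93, 130, 152, 153, 153, 152, 152, 153, 155, 163, 160, 142, 138, 139, 139, 139, 138, 139]
265 [88, 88, 88, 88, 89, 89, 89, 88, 89, 88, 89, 89, 88, 88, 89, 92, 92, 92, 92, 91, 92, 92, 85, 70, 58, 55, 47, 35, 34, 34, 35, 34, 39, 56, 70, 78, 79, 74, 57, 39, 36, 38, 53, 62, 61, 64, 95, 130, 142, 144, 143, 143, 143, 143, 146, 144, 137, 136, 136, 136, 137]
col270 rows110-140 [233, 233, 233, 233, 232, 232, 232, 232, 232, 231, 231, 231, 229, 216, 166, 157, 158, 159, 158, 159, 160, 158, 158, 158, 158, 159, 158, 158, 159, 159]
col262 rows 280-325 [92, 91, 91, 91, 92, 91, 92, 91, 92, 91, 92, 92, 92, 92, 90, 91, 86, 74, 66, 65, 66, 66, 66, 66, 66, 65, 65, 65, 67, 75, 83, 88, 90, 96, 132, 138, 133, 158, 228, 237, 237, 237, 237, 237, 237]
```

Run:
```python
from rig import env
from h import *
im,cm=load(env,"w1"); br=im[...,2].astype(int)-im[...,0]
print(br[150,240:310].tolist()); print(br[265,240:310].tolist())
sm=cv2.GaussianBlur(br.astype(np.float32),(3,3),0)
L=[];Rr=[]
for y in range(130,290):
    r=sm[y]; 
    x=270
    on=r<22
    xs=np.flatnonzero(on[235:320])+235
    L.append((xs[0]-.5,y)); Rr.append((xs[-1]+.5,y))
WL=onplane(cm,L,45)[:,:2]; WR=onplane(cm,Rr,45)[:,:2]
for w in (WL,WR):
    v=cv2.fitLine(w.astype(np.float32),cv2.DIST_HUBER,0,.01,.01).ravel(); v*=np.sign(v[1])
    print("ang",np.degrees(np.arctan2(v[1],v[0])), "x at y=-60,60", v[2]+v[0]/v[1]*(-60-v[3]), v[2]+v[0]/v[1]*(60-v[3]))
print("width",np.median(np.linalg.norm(WR-WL,axis=1)))
E1=[]
for x in range(255,298): 
    c=im[100:150,x].astype(int).sum(1)/3; E1.append((x,100+np.flatnonzero(c>195)[-1]+.5))
w=onplane(cm,E1,53)[:,:2]; print("raised edge (z51-54)",np.median(w,0), w[[0,-1]])
# cover sides
CL=[];CR=[]
for y in range(60,120):
    xs=np.flatnonzero(im[y,:,0]>190); xs=xs[(xs>225)&(xs<320)]; CL.append((xs[0]-.5,y));CR.append((xs[-1]+.5,y))
for C in(CL,CR):
    w=onplane(cm,C,48)[:,:2]; print("cover side",w[0],w[-1])
print("socket box top edge z78", onplane(cm,[[284,313]],78), "base z45",onplane(cm,[[284,296.5]],45), "top", onplane(cm,[[284,296.5]],78))
```

```text
[34, 34, 34, 34, 34, 33, 34, 33, 33, 34, 33, 33, 32, 25, 14, 13, 13, 12, 12, 12, 12, 12, 11, 7, 5, 5, 4, 4, 5, 4, 4, 3, 5, 5, 7, 7, 7, 6, 6, 4, 4, 4, 4, 3, 4, 4, 4, 5, 7, 10, 12, 12, 12, 13, 12, 12, 12, 17, 24, 33, 33, 33, 33, 34, 34, 33, 33, 34, 34, 34]
[22, 23, 23, 22, 22, 22, 23, 22, 22, 22, 22, 22, 22, 22, 22, 22, 22, 22, 22, 18, 9, 8, 7, 8, 8, 8, 8, 7, 5, 4, 4, 4, 4, 6, 6, 5, 6, 5, 5, 5, 6, 6, 6, 5, 6, 6, 6, 5, 4, 5, 5, 10, 11, 12, 12, 12, 11, 12, 13, 16, 26, 33, 35, 35, 34, 34, 34, 34, 34, 34]
ang 91.45351 x at y=-60,60 -583.033 -586.0779
ang 92.77399 x at y=-60,60 -630.9763 -636.7907
width 50.15484596630439
raised edge (z51-54) [607.30736957  78.20419169] [[585.64132     77.15189918]
 [628.97943808  79.31270345]]
cover side [573.09410887 140.35545796] [575.67556811  81.49181306]
cover side [632.6126209  140.56830911] [636.25465938  81.65730795]
socket box top edge z78 [[ 618.27598384 -131.15234055   78.        ]] base z45 [[ 620.44481369 -129.98307384   45.        ]] top [[ 617.75377393 -109.627444     78.        ]]
```

Run:
```python
from rig import env
from h import *
im,cm=load(env,"w1"); br=im[...,2].astype(int)-im[...,0]
sm=cv2.GaussianBlur(br.astype(np.float32),(1,3),0)
C=[]
for y in range(130,290):
    r=sm[y]
    # half level between local bench and rim on each side
    bl=np.median(r[235:247]); brt=np.median(r[304:316])
    xs=np.arange(270,235,-1); l=next(x for x in xs if r[x]>(bl+12)/2); l=l+(r[l]-(bl+12)/2)/(r[l]-r[l+1])
    q=next(x for x in range(285,316) if r[x]>(brt+12)/2); q=q-(r[q]-(brt+12)/2)/(r[q]-r[q-1])
    C.append((l,q,y))
C=np.array(C)
res=[]
for k in (0,1):
    w=onplane(cm,C[:,[k,2]],45)[:,:2]; ok=np.ones(len(w),bool)
    for _ in range(4):
        p=np.polyfit(w[ok,1],w[ok,0],1); e=w[:,0]-np.polyval(p,w[:,1]); ok=abs(e)<1.5
    print(k,"slope deg",np.degrees(np.arctan(-p[0])),"x@-60,60",np.polyval(p,[-60,60]),ok.sum()); res.append(p)
print("centre",np.polyval(sum(res)/2,[-60,0,60]))
for n in("scene","side"):
    pass
```

```text
0 slope deg 2.7037825783542826 x@-60,60 [588.55352468 582.88652848] 159
1 slope deg 2.9044922064345924 x@-60,60 [637.00721669 630.91884629] 160
centre [612.78037068 609.84152904 606.90268739]
```

Checks so far:

| Quantity | Measured | Expected |
|---|---|---|
| Lid length x width (mm) | 149.4 x 59.3 | 150 x 60 |
| Trunking width (mm) | 48.2 | 48 |
| Opening (mm) | 208 | 180–220 |

The trunking yaw is +2.8°. Next I'll descend on the lid, watching the force.

Run:
```python
from rig import env
from h import *
o=down(np.radians(74.5)); P=[445.4,-110.0]
env.goto([*P,60],o); env.grip(70); env.hold(.1)
print(env.read_clock(),env.read_eef_pos(),env.read_gripper_width())
im,_=shot(env,"w3")
f0=env.read_contact_force(); print(f0)
env.move_linear([*P,10],80); env.hold(.1); print(env.read_contact_force(),env.read_eef_pos())
z=10
while z>-8:
    z-=2; env.move_linear([*P,z],40); env.hold(.08); f=env.read_contact_force()-f0
    print(z,f.round(2),env.read_eef_pos().round(2))
    if np.linalg.norm(f)>3: break
print(env.read_clock())
```

```text
4.3667 [ 445.67536242 -110.16746097   60.51253997] 70.06473131575028
[-0.20842934  0.61998458  0.08117002]
[-0.70818602  0.45763622 -0.11384965] [ 445.72916327 -110.15681719   10.46657177]
8 [-0.78 -0.46 -0.69] [ 445.43 -110.02    8.07]
6 [-0.29 -0.54  0.38] [ 445.39 -109.99    5.98]
4 [0.09 0.09 0.52] [ 445.37 -109.98    3.96]
2 [ 0.05 -1.08 -0.18] [ 445.38 -110.      1.96]
0 [ 0.36 -1.33  0.65] [ 4.4537e+02 -1.1000e+02 -4.0000e-02]
-2 [ 0.08 -0.63 -0.51] [ 445.38 -110.01   -2.02]
-4 [-1.29 -1.36  0.31] [ 445.37 -109.97   -4.04]
-6 [-0.04 -1.27  0.37] [ 445.41 -110.01   -6.02]
-8 [ 0.27 -0.51  0.45] [ 445.38 -109.98   -8.03]
8.2917
```

View pics/w3.png

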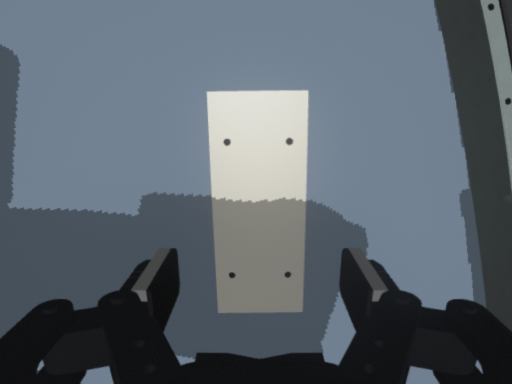

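The fingers straddle the lid centrally (pads at cols 175 and 340, lid 208–308) and have not touched the bench. I'll come up 3 mm, grip and lift.

Run:
```python
from rig import env
from h import *
P=[445.4,-110.0]
env.move_linear([*P,-5],40); env.grip(40); env.hold(.15)
print(env.read_clock(),env.read_gripper_width(),env.read_eef_pos(),env.read_contact_force())
env.move_linear([*P,90],150); env.hold(.1)
print(env.read_clock(),env.read_gripper_width(),env.read_contact_force())
im,_=shot(env,"w4")
cv2.imwrite("pics/s4.png",env.grab_frame("scene")[...,::-1])
```

```text
9.0917 40.146370350234605 [ 445.38538406 -109.97700042   -5.0148817 ] [-0.24978755  0.3142026   0.23635477]
9.975 40.127754307343636 [ 0.51215189 -0.09006258 -1.04629055]
```

View pics/w4.png

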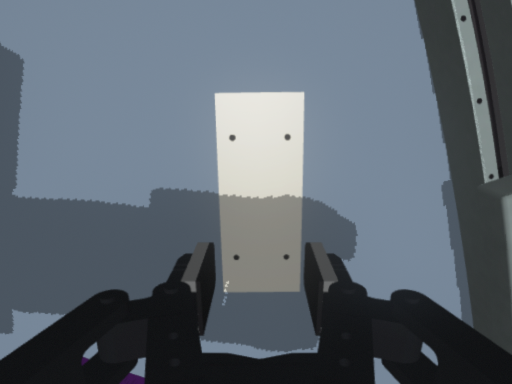

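View pics/s4.png

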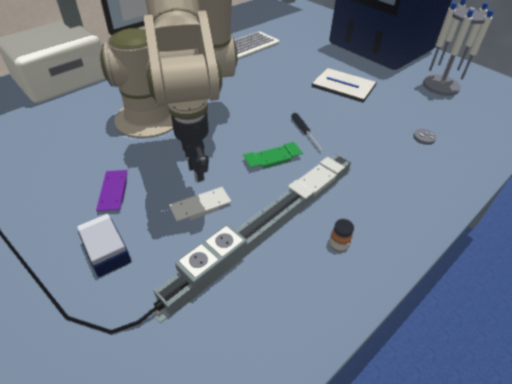

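The grip closed to 40 mm and missed: the lid is still on the bench at scene (200,204). I need to find where the finger tips are in the tool frame.

```bash
python3 - <<'E'
from rig import env
from h import *
for n,w,pts in (("w4",40.1,[(214,243),(187,325),(208,243),(306,243),(316,243),(333,325)]),("w3",70,[(178,249),(135,318),(341,249),(385,318)])):
    im,cm=load(env,n); d=np.load(f"pics/{n}.npz"); T=R.from_rotvec(d["r"]).as_matrix()
    for p in pts:
        o,v=ray(cm,[p]); o=T.T@(o-d["p"]); v=(T.T@v[0])
        t=(np.sign(v[1])*w/2-o[1])/v[1]; print(n,p,"tool",(o+t*v).round(1))
im,cm=load(env,"w4"); d=np.load("pics/w4.npz");T=R.from_rotvec(d["r"]).as_matrix()
P=onplane(cm,[(215,93),(304,93),(301,291.5),(222,291.5)],16); print(P.round(1)); print("tool",((P-d["p"])@T).round(1), np.linalg.norm(np.roll(P,-1,0)-P,axis=1))
E
python3 -c "
import cv2;im=cv2.imread('pics/w4.png');cv2.imwrite('pics/w4c.png',cv2.resize(im[220:384,140:400],None,fx=3,fy=3))"
```

```text
w4 (214, 243) tool [  7.  -20.  -22.7]
w4 (187, 325) tool [  8.1 -20.  -84. ]
w4 (208, 243) tool [ 14.2 -20.  -39.5]
w4 (306, 243) tool [ 10.6  20.  -31.2]
w4 (316, 243) tool [ 20.8  20.  -55.2]
w4 (333, 325) tool [ 11.   20.  -88.1]
w3 (178, 249) tool [  6.8 -35.  -28.8]
w3 (135, 318) tool [  9.7 -35.  -83.4]
w3 (341, 249) tool [  8.1  35.  -31.8]
w3 (385, 318) tool [ 11.3  35.  -85.8]
[[ 436.3  -30.5   16. ]
 [ 493.6  -46.4   16. ]
 [ 456.4 -190.8   16. ]
 [ 396.7 -174.2   16. ]]
tool [[ 74.1 -29.3  73.1]
 [ 74.   30.2  73. ]
 [-75.   32.9  72.9]
 [-75.  -29.   73.1]] [ 59.48144683 149.05711977  61.98962636 149.09792159]
```

View pics/w4c.png

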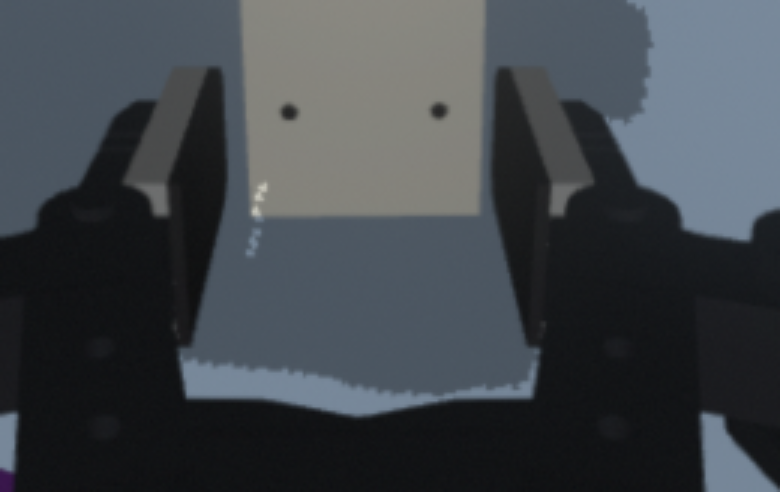

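In w4 the pad tips sit about 25–30 mm behind the nominal TCP. So at TCP z = -5 they closed above the 16 mm high plate. The lid is unmoved: ±74/75 along and ±30 across in the tool frame. I'll reopen and feel for the bench.

Run:
```python
from rig import env
from h import *
P=[445.4,-110.0]
env.grip(72); f0=env.read_contact_force()
env.move_linear([*P,-8],150); env.hold(.1); z=-8
print(env.read_clock(),env.read_contact_force()-f0)
while z>-32:
    z-=2; env.move_linear([*P,z],40); env.hold(.06); f=env.read_contact_force()-f0
    print(z,f.round(2),env.read_eef_pos()[2].round(2))
    if f[2]>3: break
print(env.read_clock())
```

```text
11.3917 [ 0.51325243 -0.77703266 -0.02192959]
-10 [ 0.87 -0.92 -0.88] -9.85
-12 [ 0.03 -0.84  0.19] -12.06
-14 [ 0.69 -0.19 -0.16] -14.07
-16 [ 0.21 -0.79  0.01] -16.07
-18 [-0.35 -0.69 -0.48] -18.05
-20 [-0.02 -0.29  0.18] -20.05
-22 [ 0.35 -0.43  0.2 ] -22.05
-24 [ 1.07 -1.15 -0.65] -24.03
-26 [ 0.47 -1.01 -0.49] -26.05
-28 [ 1.15 -0.16 -0.96] -28.05
-30 [ 0.47 -1.43 -0.28] -30.05
-32 [ 0.76 -0.43  0.1 ] -32.04
15.0917
```

Run:
```python
from rig import env
from h import *
shot(env,"w5")
for n in("side","scene"): cv2.imwrite(f"pics/{n}5.png",env.grab_frame(n)[...,::-1])
a=cv2.imread("pics/side5.png")[150:320,160:360]; b=cv2.imread("pics/scene5.png")[110:280,120:320]
cv2.imwrite("pics/c5.png",np.hstack([cv2.resize(a,None,fx=2,fy=2),cv2.resize(b,None,fx=2,fy=2)]))
```

```text
(no output)
```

View pics/c5.png

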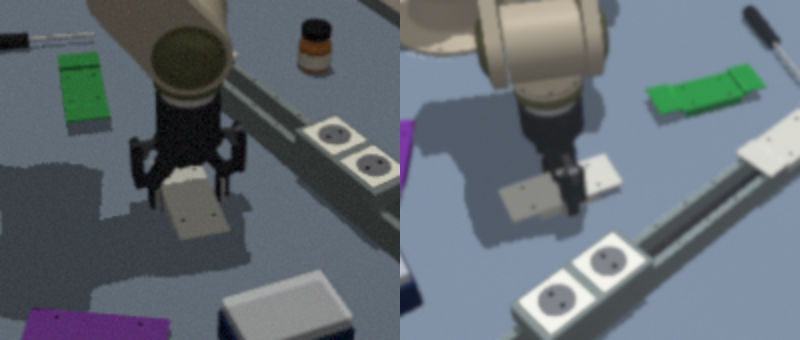

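View pics/w5.png

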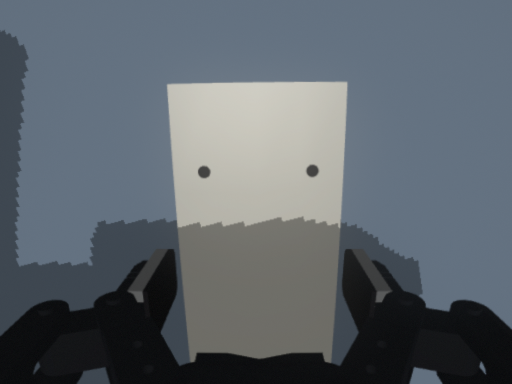

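Run:
```python
from rig import env
from h import *
cm=cam(env,"side"); cs=cam(env,"scene"); a=np.radians(74.5); ty=np.array([np.sin(a),-np.cos(a)])
for s in(-1,1):
  for w in (36,42):
    xy=np.array([445.4,-110])+s*w*ty
    for z in(0,8,16,24): print(s,w,z,((proj(cm,[*xy,z])[0]-[160,150])*2).round(1),((proj(cs,[*xy,z])[0]-[120,110])*2).round(1))
# check plate height from lid scale
im,c5=load(env,"w5"); 
for z in(-20,0,16): 
    P=onplane(c5,[(168,84),(347,82.5)],z); print(z,np.linalg.norm(P[1]-P[0]))
```

```text
-1 36 0 [160.5 206.8] [149.8 175.6]
-1 36 8 [160.3 201.8] [149.3 171.5]
-1 36 16 [160.2 196.8] [148.7 167.4]
-1 36 24 [160.  191.7] [148.2 163.2]
-1 42 0 [155.7 207.6] [148.3 172.7]
-1 42 8 [155.5 202.6] [147.7 168.6]
-1 42 16 [155.3 197.6] [147.2 164.5]
-1 42 24 [155.2 192.5] [146.6 160.3]
1 36 0 [217.3 197.2] [169.4 212.4]
1 36 8 [217.4 192.2] [169.  208.3]
1 36 16 [217.5 187.2] [168.5 204.2]
1 36 24 [217.6 182.1] [168. 200.]
1 42 0 [222.  196.4] [171.1 215.6]
1 42 8 [222.1 191.4] [170.7 211.5]
1 42 16 [222.2 186.4] [170.2 207.4]
1 42 24 [222.3 181.3] [169.8 203.2]
-20 77.06629977092813
0 67.08789623506809
16 59.10517340638
```

The side tips at crop rows ~203–205 and the scene tip at row ~213 both project to z ≈ 0–3 mm, so the fingers now straddle the lid at bench level. I'll close here, 3 mm up.

Run:
```python
from rig import env
from h import *
P=[445.4,-110.0]
env.move_linear([*P,-29],60); env.grip(40)
print(env.read_clock(),env.read_gripper_width(),env.read_contact_force().round(2))
if env.read_gripper_width()>52:
    env.move_linear([*P,60],150); env.hold(.05)
    print(env.read_clock(),env.read_gripper_width(),env.read_contact_force().round(2),env.read_eef_pos().round(1))
shot(env,"w6")
for n in("side","scene"): cv2.imwrite(f"pics/{n}6.png",env.grab_frame(n)[...,::-1])
a=cv2.imread("pics/side6.png")[150:320,160:360]; b=cv2.imread("pics/w6.png")
cv2.imwrite("pics/c6.png",np.hstack([cv2.resize(a,(400,340)),cv2.resize(b,(400,300))[:, :].copy() if 0 else cv2.copyMakeBorder(cv2.resize(b,(400,300)),0,40,0,0,0)]))
```

```text
15.775 58.59912034427979 [-1.97  0.65  8.37]
16.5667 58.6901274847571 [-0.03 -0.03 -3.28] [ 444.7 -109.6   58.9]
```

View pics/c6.png

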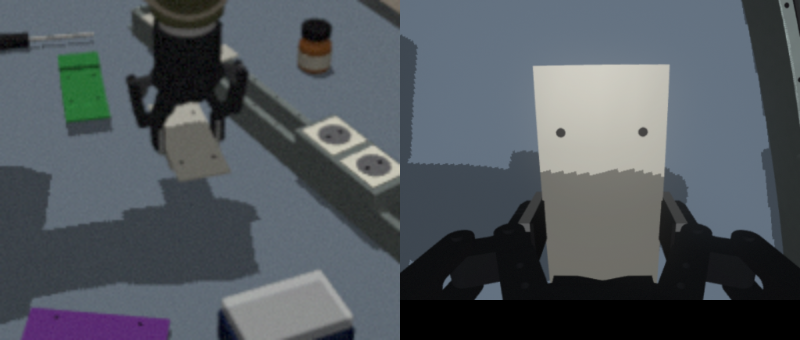

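The lid is held: width 58.7, Fz -3.3 N, and it is off the bench in both views. I'll check how it sits in the tool frame.

Run:
```python
from rig import env
from h import *
im,cm=load(env,"w6"); d=np.load("pics/w6.npz");T=R.from_rotvec(d["r"]).as_matrix()
m=((im[...,0].astype(int)-im[...,2]>-5)&(im[...,0]>80)).astype(np.uint8)
N,l,s,c=maxvol(m); i=l[150,255]; print(s[i])
mm=l==i
L=[];Rr=[];ys=np.arange(92,270,6)
for y in ys:
    x=np.flatnonzero(mm[y]); 
    if y<245: L.append((x[0]-.5,y));Rr.append((x[-1]+.5,y))
tp=[np.flatnonzero(mm[:,x])[0]-.5 for x in (180,255,335)]; print("top rows",tp)
for pL,pR in list(zip(L,Rr))[::4]:
    # find depth in tool z where width = 60
    o,v=ray(cm,[pL,pR]); o=T.T@(o-d["p"]); v=(v@T)
    v/= v[:,2:]; t=60/(v[1,1]-v[0,1]); q=o+v*t; print(pL,pR,q.round(1))
for zt in(-50,-45,-40):
    o,v=ray(cm,[(255,tp[1])]);o=T.T@(o-d["p"]); v=(v@T); v/=v[:,2:]; print(zt,(o+v*(zt-o[2])).round(1))
o,v=ray(cm,[(255,368)]);o=T.T@(o-d["p"]); v=(v@T); v/=v[:,2:]; print("bottom visible",(o+v*(-45-o[2])).round(1))
```

```text
[  170    82   175   280 42633]
top rows [np.float64(83.5), np.float64(82.5), np.float64(81.5)]
(np.float64(170.5), np.int64(92)) (np.float64(344.5), np.int64(92)) [[ 71.8 -30.3 -43.4]
 [ 71.7  29.7 -43.4]]
(np.float64(171.5), np.int64(116)) (np.float64(343.5), np.int64(116)) [[ 63.7 -30.3 -43.7]
 [ 63.6  29.7 -43.7]]
(np.float64(173.5), np.int64(140)) (np.float64(342.5), np.int64(140)) [[ 55.3 -30.1 -43.5]
 [ 55.2  29.9 -43.5]]
(np.float64(174.5), np.int64(164)) (np.float64(340.5), np.int64(164)) [[ 46.6 -30.3 -43.4]
 [ 46.6  29.7 -43.4]]
(np.float64(176.5), np.int64(188)) (np.float64(339.5), np.int64(188)) [[ 37.7 -30.2 -43.4]
 [ 37.6  29.8 -43.4]]
(np.float64(178.5), np.int64(212)) (np.float64(338.5), np.int64(212)) [[ 28.4 -30.  -43.5]
 [ 28.4  30.  -43.5]]
(np.float64(180.5), np.int64(236)) (np.float64(337.5), np.int64(236)) [[ 18.9 -29.8 -43.8]
 [ 18.8  30.2 -43.8]]
-50 [[ 74.4  -1.  -50. ]]
-45 [[ 74.6  -1.1 -45. ]]
-40 [[ 74.9  -1.2 -40. ]]
bottom visible [[-42.6  -1.6 -45. ]]
```

The lid is level in the grip: plate top at tool z = -43.5, centred within 0.3 mm. It should rest on the rims at TCP z ≈ 3. I'll carry it to 14 mm short of the raised edge.

```bash
cat >> h.py <<'E'
AT=np.radians(92.8); U=np.array([np.cos(AT),np.sin(AT)]); ED=np.array([606.0,78.2]); OT=down(AT)
E
python3 - <<'E'
from rig import env
from h import *
P=ED-(75+14)*U
print(P)
env.goto([*P,60],OT); env.move_linear([*P,22],100); env.hold(.1)
print(env.read_clock(),env.read_eef_pos().round(2),env.read_contact_force().round(2),env.read_gripper_width())
shot(env,"w7")
for n in("side",): cv2.imwrite(f"pics/{n}7.png",env.grab_frame(n)[...,::-1])
cv2.imwrite("pics/side7c.png",cv2.resize(cv2.imread("pics/side7.png")[140:280,210:380],None,fx=4,fy=4,interpolation=cv2.INTER_CUBIC))
E
```

```text
[610.34762951 -10.69374622]
18.1417 [610.8  -10.97  22.86] [ 0.24  0.17 -3.55] 58.772238879750674
```

View pics/w7.png

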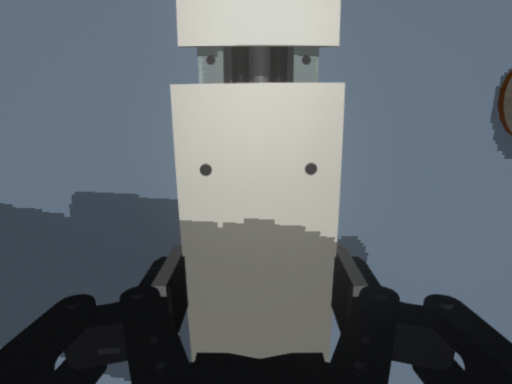

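View pics/side7c.png

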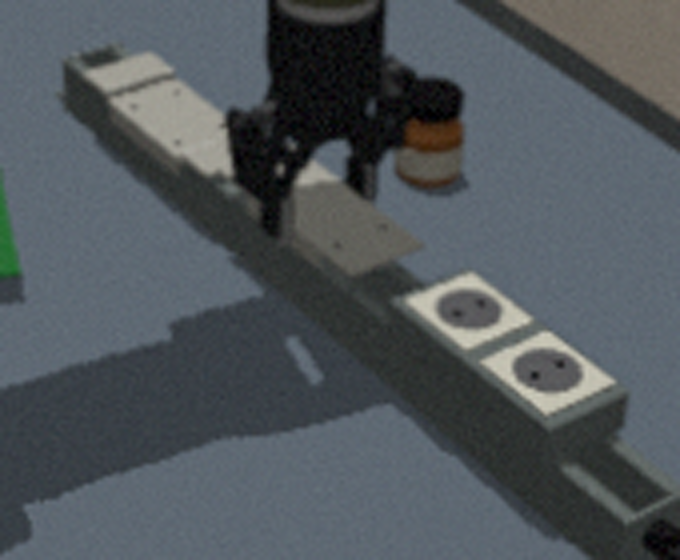

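The cover (cols 178–339), trunking (197–319) and lid (172–343) share a centre column of about 258, so the lid is aligned. The raised edge is at row 45 and the lid end at row ~86. I'll re-measure the gap, then lower until it touches.

Run:
```python
from rig import env
from h import *
im,cm=load(env,"w7"); d=np.load("pics/w7.npz")
E=onplane(cm,[(190,46),(258,46),(328,46)],53)[:,:2]; print("edge",E.round(1),"along",((E-ED)@U).round(2))
r=onplane(cm,[(197,70),(319,70)],45)[:,:2]; print("rims",r.round(1),r.mean(0), 609.84-.049*r.mean(0)[1])
z0=d["p"][2]+43.5
e=onplane(cm,[(258,86)],z0)[:,:2]; print("lid end",e,"gap",((E[1]-e)@U))
P=ED-(75+14)*U
env.move_linear([*P,8],80); env.hold(.1); z=8
f0=np.array([0,0,-3.4])
while z>-3:
    f=env.read_contact_force()-f0; print(z,f.round(2),env.read_eef_pos()[2].round(2))
    if f[2]>3: break
    z-=1; env.move_linear([*P,z],30); env.hold(.06)
print(env.read_clock())
shot(env,"w8"); cv2.imwrite("pics/side8.png",env.grab_frame("side")[...,::-1])
```

```text
edge [[580.8  76.4]
 [606.1  77.4]
 [632.1  78.9]] along [-0.56 -0.81 -0.61]
rims [[582.2  68.5]
 [630.7  70.8]] [606.43479656  69.62985902] 606.4281369082628
lid end [[606.82927493  62.41176435]] gap [14.99965748]
8 [ 0.54 -0.89  0.12] 7.98
7 [0.11 0.05 0.77] 7.12
6 [-0.35  0.49 -0.22] 5.97
5 [ 0.15 -0.3  -0.  ] 4.98
4 [ 0.32 -0.28  0.46] 3.97
3 [-1.59  0.42  8.77] 3.58
20.2083
```

View pics/w8.png

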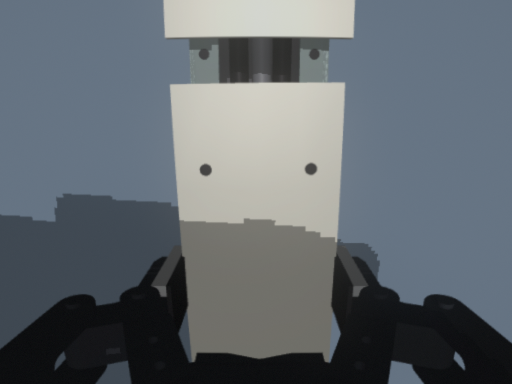

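Contact is at TCP z ≈ 3.6, as predicted, and the gap is 14–15 mm. I'll slide in with light downforce, watching the axial force.

Run:
```python
from rig import env
from h import *
P0=ED-(75+14)*U
for s in (0,10,16,22,28,35):
    P=P0+s*U; env.move_linear([*P,3.5],50); env.hold(.05)
    f=env.read_contact_force(); print(s,f.round(2),"axial",(f[:2]@U).round(2),env.read_eef_pos().round(2))
    if abs(f[:2]@U)>10: print("STOP"); break
print(env.read_clock())
shot(env,"w9"); cv2.imwrite("pics/side9.png",env.grab_frame("side")[...,::-1])
cv2.imwrite("pics/side9c.png",cv2.resize(cv2.imread("pics/side9.png")[140:280,210:380],None,fx=4,fy=4,interpolation=cv2.INTER_CUBIC))
```

```text
0 [-0.95  0.1   2.95] axial 0.14 [610.46 -10.7    3.59]
10 [1.12 2.99 2.15] axial 2.93 [6.1001e+02 1.9000e-01 3.6000e+00]
16 [0.36 3.52 2.26] axial 3.5 [609.65   5.81   3.62]
22 [-0.28  1.49  3.83] axial 1.5 [609.31  11.66   3.58]
28 [-0.18  1.86  4.21] axial 1.87 [609.   17.7   3.6]
35 [0.48 1.32 4.42] axial 1.29 [608.66  24.69   3.57]
22.3
```

View pics/w9.png

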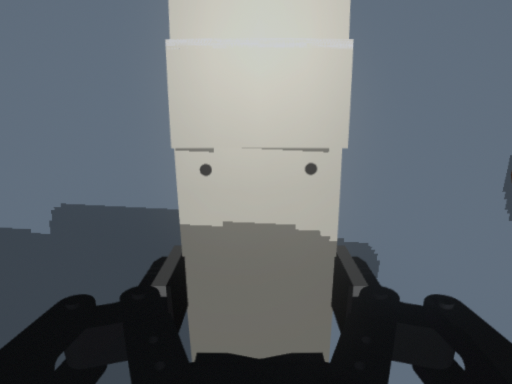

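View pics/side9c.png

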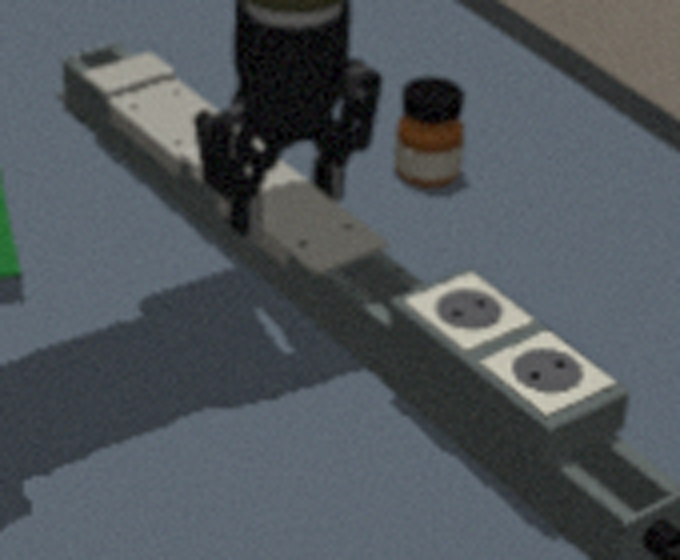

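The lid end passed under the raised edge at row ~149. Axial force stayed at 3.5 N or less, so the cover was not pushed. I'll measure the overlap, then press.

Run:
```python
from rig import env
from h import *
im,cm=load(env,"w9"); d=np.load("pics/w9.npz")
for z in (51,54):
    E=onplane(cm,[(175,149),(258,149),(345,149)],z)[:,:2]; print(z,"edge along",((E-ED)@U).round(2))
e=d["p"][:2]+74.7*U; print("lid end along",(e-ED)@U)
P=ED-54*U; z=3.5
while z>0:
    z-=.4; env.move_linear([*P,z],20); env.hold(.2)
    f=np.mean([env.read_contact_force() for _ in range(3)],0); print(round(z,2),f.round(2),env.read_eef_pos().round(2),env.read_gripper_width())
    if f[2]>15: break
env.hold(.4); print(env.read_contact_force().round(2),env.read_moment().round(2),env.read_eef_rot()-OT,env.read_clock())
shot(env,"w10")
for n in("side","scene"): cv2.imwrite(f"pics/{n}10.png",env.grab_frame(n)[...,::-1])
cv2.imwrite("pics/c10.png",np.hstack([cv2.resize(cv2.imread("pics/side10.png")[140:280,210:380],(400,330)),cv2.resize(cv2.imread("pics/w10.png")[0:330,56:456],(400,330))]))
```

```text
51 edge along [-1.11 -1.22 -1.13]
54 edge along [-0.71 -0.83 -0.74]
lid end along 21.119671789961515
3.1 [-0.67  3.42  8.76] [608.67  24.68   3.56] 58.48331890909451
2.7 [-2.02  2.91 12.84] [608.69  24.68   3.56] 58.725699241562495
2.3 [-3.79  2.97 14.11] [608.69  24.69   3.54] 58.31419111125169
1.9 [-5.89  3.53 19.09] [608.71  24.67   3.55] 58.37787356446945
[-5.45  3.32 18.19] [ 0.46  1.06 -0.01] [-4.33270218e+00 -4.55030992e+00 -9.67684024e-04] 24.6
```

View pics/c10.png

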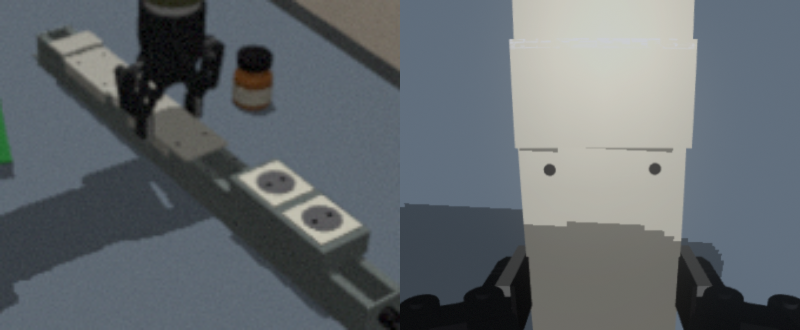

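View pics/scene10.png

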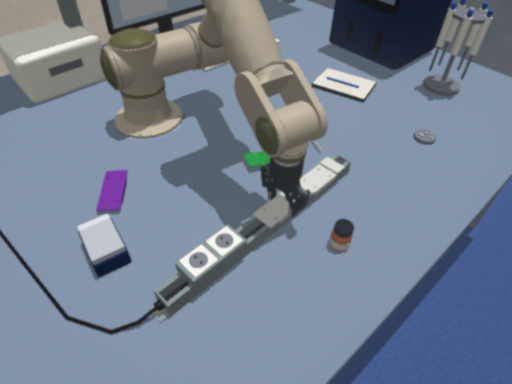

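Overlap is about 22 mm, z is steady at 3.55, and the press is about 18 N plus the lid's weight. The cover, jar and other things are where they were. I'm handing in.

Run:
```python
from rig import env
print(env.read_contact_force().round(2),env.read_clock()); env.finish_job(); print(env.read_contact_force().round(2),env.read_clock())
```

```text
[-5.75  3.68 19.88] 24.75
the job is handed in; nothing more can be done
the job is handed in; nothing more can be done
```

The lid is on the trunking with its +y end about 22 mm under the stepped cover's raised edge. I handed the job in at 24.75 s with the lid still gripped and pressed down. `finish_job` gives no verdict.

- **Pressing:** the last force reading was about 20 N down (7 N needed). The tool height held steady at 3.55 mm.
- **Fit:** before lowering, the lid, trunking and cover centre lines lined up to within about 1 pixel in the wrist image. The lid was level and within about 0.01 rad of the trunking's yaw. I measured overlap and alignment from images and tool position only.
- **Stepped cover:** the push along the trunking stayed at 3.5 N or less while sliding in. The raised edge measured at most 1.2 mm from its first position, which is within the calibration error.
- **Bystanders:** none looked moved in the last pictures. The screwdriver was mostly hidden by the arm in the final one, so I could not check it fully.

**What went wrong or disagreed:**
- **Missed grasp:** the first grasp closed above the lid without moving it. The finger tips really end about 30 mm behind the stated TCP, so I went lower, checked against the side and scene views, and the second grasp held.
- **Bench contact:** the fingers pressed on the bench with about 8 N as they closed on that second grasp.
- **Sideways force:** about 6 N remained on the tool at the end, across the trunking.

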